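Load a sample rack under the analyser's cover and lock it

ROBOT

A 7-joint arm with a two-finger parallel gripper is mounted at the origin on the work surface. World frame = base frame: x ahead of the robot, y to its left, z up, the work surface at z = 0. Lengths are in m, angles in rad, forces in N, time in s.
With the tool pointing down it reaches from about 0.4 to 0.875 m from the base axis. Payload 6.5 kg.
Tool frame: the origin (TCP) lies at the very end of the fingers, on their centre line; the grasp point (between the pads) lies 19 mm behind it; z points along the fingers, y is the line along which they close (so a half turn about z gives the same grasp; the last joint's range is limited). The gripper opens to 88 mm and grips with 3 to 60 N. Pads are 18 mm wide; open, the fingers measure 123 mm over their backs; the gripper's body (75 mm by 187 mm) begins 45 mm behind the grasp point.
Start: joints at [-1.263, 0.536, -0.004, 1.538, 0.003, 1.067, -0.071], TCP at [0.237, 0.605, 0.239] pointing down, gripper open.
Joint ranges: [-2.7, 2.7], [-0.37, 2.16], [-1.27, 1.26], [0.24, 2.4], [-1.31, 4.45], [0.19, 1.91], [-2.76, 2.76]. Speed limits (rad/s): [2.39, 2.39, 3.14, 3.14, 3.14, 3.14, 3.14].

INTERFACE

Orientations are given as [roll, pitch, yaw] about the fixed x, y, z axes, in that order (R = Rz(yaw) Ry(pitch) Rx(roll)).
In Python, from station import ctrl, eyes gives the robot as it stands.
- The arm moves only by the tool drive_tool, never from a script. Its arguments are lists of equal length, an entry for each row: "translation": the shift along the world's x, y, z in cm, a list of three; "rotation": the turn, a rotation vector about the world's x, y, z in rad, a list of three; "fingers": the closure, from 0 (fully open) to 1 (shut). In form: {"translation": [[dx, dy, dz], ...], "rotation": [[wx, wy, wz], ...], "fingers": [fingers, ...]}. A call has 1 to 10 rows; each row shifts and turns the commanded pose from where the row before left it; what a row does not reach is not made up. A row lasts 1/10 s, in which the tool goes at most 50 mm and 8.59 degrees, less where a joint would pass 70% of its speed; a pose out of reach is approached as far as the arm can. A call is refused whole if a number of a shift passes 5 or a number of a turn 0.15, either way. A call with a gripper value outside its range is refused whole. The fingers move at their own pace and stop on an object; "force" is the grip in N (left out, the last holds). Time passes only in rows, so rows that do not move let the fingers close. It gives the time, the measured TCP pose, the force, the opening and the grip force at its end, in the units of the state.
- ctrl.state(): the state, without advancing time (a new reading comes with each control period).
- eyes.snapshot(name): name is "scene" or "top" or "wrist"; returns the picture (480x640x3 uint8, red, green, blue); there is no depth.
- eyes.get_calibration(name): a dict with "mtx" (3x3 intrinsics, pixels), "position" and "orientation" of the camera in the world. Camera axes: x right, y down, z forward; pixel columns grow to the right and rows downward; lengths in m; the calibration is good to about 2 mm. A picture is of the moment at which its call begins: read the wrist's pose just before it. get_calibration takes no time and is no camera call; for the wrist camera it gives the pose at the moment of the call.
- ctrl.finish_job(): hands the job in; it is judged then, once.
The state is a dict: "clock": time; "joints": joint angles; "qd": joint speeds; "joint_torque": joint torques, N m; "ee_pos": TCP position; "eef_rot": TCP orientation; "wrist_force": force on the tool from outside, world axes, zero at the start; "ft_torque": the same for the moment, N m; "grip_width": opening from 0.0 (shut) to 1.0 (fully open); "finger_force": force on a finger pad.
Only numpy, scipy, OpenCV 4.12 (cv2) and the standard library are available. Lean on these libraries where they do the work, as an engineer would, in place of code of your own. Each camera call takes 0.05 s, during which the arm holds its last target. There are 200 camera calls.

TASK

Load the rack with the green caps into the analyser's loader: set it down in the lane in front of the cover, handle towards you, slide it along the lane under the cover until it is fully home against the end stop, then flip the red lever all the way down across the lane behind it to lock it in. Keep the rack upright, and leave the orange-capped rack and everything else on the bench where they are.

Things in the scene. Friction and masses are not known exactly. Their poses are not given: they have to be found in the camera images.
- rack_green: The rack to load: grey block 110 x 30 x 45 mm (x, y, z) with five tubes with GREEN caps fixed in it (caps 16 mm wide, tops 82 mm above its underside), 0.15 to 0.3 kg. Origin: centre of the block's underside; z up; +x is its front, the handle is at its rear.
- rack_handle (a point): On the green rack's yellow upright fin handle: rack x = -74.5, y = 0, z = 50 mm; axes as the rack's. The fin is 14 mm wide in y (grip across this), spans rack x = -95 to -54 and z = 8 to 66 mm.
- rack_orange: Identical rack with ORANGE caps, same origin and axes: not to be moved. The two racks may stand in either place.
- loader: Rack loader, a fixed unit: black deck 8 mm thick (x = -150 to 240, y = -100 to 100 mm), a white box on it from x = 150. Origin: on the bench, on the lane's axis, right under the cover's front edge; +x points along the lane, in under the cover; z up. With the rack home, the rack's origin is at x = 75, y = 0, z = 8 mm and its handle spans x = -20 to 21 mm, half under the cover.
- cover_edge (a point): Lower front edge of the cover (white lip, clear roof) above the lane: loader x = 0, y = 0, z = 105 mm; axes as the loader's. The cover spans x = 0 to 150, y = -100 to 100, z = 105 to 160 mm, on 15 mm thick white side walls at y = +-85 to 100; open at the front.
- lane_mouth (a point): On the lane floor at its flared mouth (loader x = -128, y = 0, z = 8 mm); axes as the loader's. The lane lies between two aluminium guides, tops at z = 20 mm: 38 mm wide inside from x = -70 mm to the end stop, flaring to about 70 mm wide at the mouth.
- lane_end (a point): On the lane floor at the face of the blue end stop (loader x = 130, y = 0, z = 8 mm); axes as the loader's. The stop is 40 mm high.
- lever (a joint): Angle of the red locking lever, rad: 0 = closed, lying level across the lane behind the rack's handle, at its end of travel; 1.57 = upright; up to 2.6 = swung over to the lane's left side (loader +y). It starts open and stays where it is left (about 1 N at the bar moves it).
- lever_hinge (a point): On the lever's hinge axis, which runs along the loader's x (loader x = -34, y = 85, z = 45 mm); axes as the loader's. The lever is a 12 x 12 mm arm from here, within loader x = -40 to -28 mm; at its end, 97 mm from the axis, a round grip bar sticks out along the loader's -x.
- lever_grip (a point): Where to take the lever: on its round red grip bar (14 mm diameter, parallel to the loader's x, spanning loader x = -104 to -40 mm, free all round). This point is at loader x = -79 mm and, at angle a, at loader y = 85 - 97 cos a, z = 45 + 97 sin a mm.
- bottle: Clear bottle with a blue cap, 64 mm diameter, 150 mm tall; origin under its centre. Bystander.
- vial: Small amber vial, 28 mm diameter, 50 mm tall; origin under its centre. Bystander.
- tipbox: Box with blue lid, 80 x 120 x 65 mm; origin under its centre. Bystander.
- marker: Marker pen lying flat, about 125 x 14 x 14 mm; origin under it near its middle. Bystander.
- tray: Open grey tray, 100 x 140 x 35 mm; origin under its centre. Bystander.

How it is judged:
By the outcome, as a careful person would: the job done as asked, in the order asked, and still so for the second after the job is handed in, with the robot touching nothing.
It also fails if it takes over 61 s, if anything falls off the work surface, if the arm or the gripper's body presses on something with over 40 N, if the wrist force passes 120 N, or if a joint passes its speed limit or range.

## Working session

There is one attempt and no reset: what is moved stays moved. The work goes in short steps, Python scripts to look and compute and a tool call to move; the robot and the scene stay as the last step left them, time stands still between calls to the robot, and variables do not carry over. Pictures are saved under pics/ and viewed, at most 10 in all, crops included, and the job is handed in when it is done.

Besides the shell and the picture viewer there is one more tool, called after ">>>" as name(argument=value, ...) on one line, values as JSON. drive_tool: Moves the arm, as the interface text tells. Its arguments: {"type":"object","properties":{"translation":{"type":"array","items":{"type":"array","items":{"type":"number"}}},"rotation":{"type":"array","items":{"type":"array","items":{"type":"number"}}},"fingers":{"type":"array","items":{"type":"number"}},"force":{"type":"number"}},"required":["translation","rotation","fingers"]}

```bash
mkdir -p pics; python3 - <<'E'
from station import ctrl, eyes
import cv2
for n in("scene","top"):
    im=eyes.snapshot(n); cv2.imwrite(f"pics/{n}0.png",im[:,:,::-1]); c=eyes.get_calibration(n); print(n,c)
s=ctrl.state(); print(s)
E
```

```text
scene {'mtx': array([[472.62194647,   0.        , 315.18906616],
       [  0.        , 472.62194647, 240.57590633],
       [  0.        ,   0.        ,   1.        ]]), 'position': array([1.09547102, 0.85025863, 0.76846217]), 'orientation': array([-2.17755007,  0.01406948,  2.55383109])}
top {'mtx': array([[579.30337592,   0.        , 326.57800755],
       [  0.        , 579.30337592, 237.9859842 ],
       [  0.        ,   0.        ,   1.        ]]), 'position': array([0.33797397, 0.02214199, 1.17751069]), 'orientation': array([-2.93555094,  0.00505201, -1.47987245])}
{'clock': 0.1, 'joints': array([-1.26319678,  0.53708649, -0.00442329,  1.53879728,  0.00260228,
        1.06733295, -0.07121038]), 'qd': array([ 1.14645613e-03, -2.21789552e-03,  5.35679918e-05, -3.36865939e-03,
        1.07917850e-04,  2.41231421e-04, -3.17753737e-04]), 'joint_torque': array([ 2.79185697e-03, -5.72075200e+01,  9.93989557e-01, -2.52228212e+01,
       -5.61358233e-02,  1.34882441e-02,  5.83998735e-05]), 'ee_pos': array([0.23716205, 0.60456531, 0.23792044]), 'eef_rot': array([-3.13997941e+00,  1.29357535e-04,  2.76784252e+00]), 'wrist_force': array([0.48771723, 0.37357499, 0.16448321]), 'ft_torque': array([ 0.03440799, -0.01292984,  0.02691445]), 'finger_force': 0.0, 'grip_width': 1.0012879686407476}
```

View pics/top0.png

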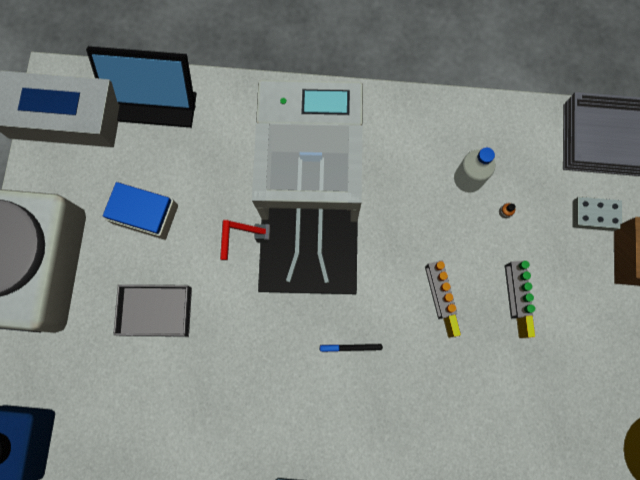

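View pics/scene0.png

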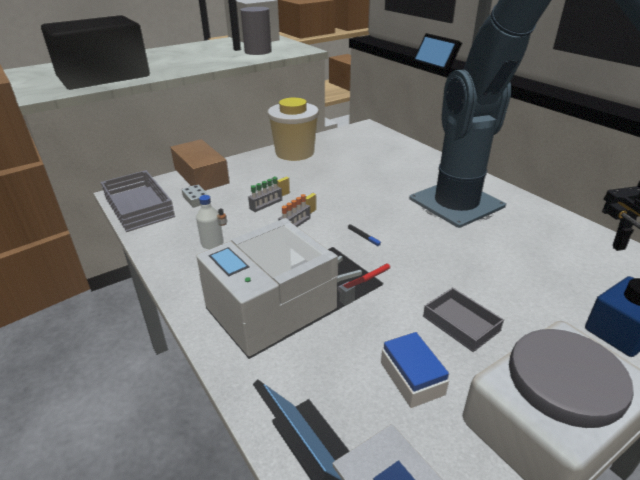

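The top view shows the loader with its mouth towards the robot (deck front corners at about (259,291) and (357,294)) and the lever open on the left at (225,240). The green rack is at (520,290) with its handle at (527,326), and the orange rack is at (440,290). The scene view agrees.

```bash
cat > h.py <<'E'
from station import ctrl, eyes
import numpy as np, cv2
from scipy.spatial.transform import Rotation as R
from scipy.optimize import least_squares
def proj(P,c):
    p=(np.atleast_2d(P)-c["position"])@R.from_euler("xyz",c["orientation"]).as_matrix()
    q=p@c["mtx"].T; return q[:,:2]/q[:,2:]
def back(uv,z,c):
    uv=np.atleast_2d(np.array(uv,float)); d=np.c_[uv,np.ones(len(uv))]@np.linalg.inv(c["mtx"]).T@R.from_euler("xyz",c["orientation"]).as_matrix().T
    return c["position"]+d*((z-c["position"][2])/d[:,2])[:,None]
def blobs(im,lo,hi,amin=15):
    m=cv2.inRange(cv2.cvtColor(im,cv2.COLOR_RGB2HSV),lo,hi)
    n,_,st,ce=cv2.connectedComponentsWithStats(m)
    return [(ce[i].round(1).tolist(),int(st[i,4])) for i in range(1,n) if st[i,4]>=amin]
def place(pose,P):  # pose x,y,yaw
    c,s=np.cos(pose[2]),np.sin(pose[2]); P=np.atleast_2d(P)
    return np.c_[P[:,0]*c-P[:,1]*s+pose[0],P[:,0]*s+P[:,1]*c+pose[1],P[:,2]]
def fit(P,uv,c,p0):
    r=least_squares(lambda p:(proj(place(p,P),c)-uv).ravel(),p0); return r.x,np.abs(r.fun).max()
E
python3 - <<'E'
from h import *
c=eyes.get_calibration("top"); im=cv2.imread("pics/top0.png")[:,:,::-1].copy()
g=blobs(im,(45,100,60),(75,255,255)); y=blobs(im,(24,150,100),(32,255,255)); print(g,y)
P=np.array([[-.150,.1,.008],[-.150,-.1,.008]]); uv=np.array([[259,291],[357,294]])
print("loader",fit(P,uv,c,[.6,.1,0]))
print("caps",back([b[0] for b in g],.078,c)); print("handle",back([b[0] for b in y],.05,c))
for n,z,px in(("bottle cap",.15,(486,156)),("marker",.007,(350,348)),("vial",.05,(509,209))): print(n,back(px,z,c))
cv2.imwrite("pics/crop0.png",cv2.resize(im[110:350,220:540],(800,600),interpolation=cv2.INTER_CUBIC)[:,:,::-1])
w=eyes.get_calibration("wrist"); s=ctrl.state(); T=R.from_euler("xyz",s["eef_rot"])
print("wrist cam in tool",T.inv().apply(w["position"]-s["ee_pos"]),(T.inv()*R.from_euler("xyz",w["orientation"])).as_matrix().round(3),w["mtx"])
E
```

```text
[([282.8, 100.5], 28), ([524.9, 264.2], 53), ([526.3, 275.1], 52), ([527.6, 286.0], 54), ([529.2, 297.0], 52), ([530.4, 308.3], 53)] [([454.2, 324.9], 149), ([529.9, 326.0], 147)]
loader (array([0.61503525, 0.08646432, 0.05964796]), np.float64(0.38867848331085497))
caps [[ 0.84380778  0.16356493  0.078     ]
 [ 0.54931981 -0.33487573  0.078     ]
 [ 0.52844433 -0.33798027  0.078     ]
 [ 0.50771335 -0.34087161  0.078     ]
 [ 0.48700342 -0.34430967  0.078     ]
 [ 0.46582037 -0.34698117  0.078     ]]
handle [[ 0.42391124 -0.21110301  0.05      ]
 [ 0.43498226 -0.35607757  0.05      ]]
bottle cap [[ 0.7335794 -0.235064   0.15     ]]
marker [[ 0.36306944 -0.01631877  0.007     ]]
vial [[ 0.66414983 -0.30988271  0.05      ]]
wrist cam in tool [ 0.07660108 -0.00069851 -0.14477765] [[-0.    -0.955 -0.298]
 [ 1.    -0.     0.001]
 [-0.001 -0.298  0.955]] [[427.1998774    0.         313.25382955]
 [  0.         427.1998774  236.64261932]
 [  0.           0.           1.        ]]
```

View pics/crop0.png

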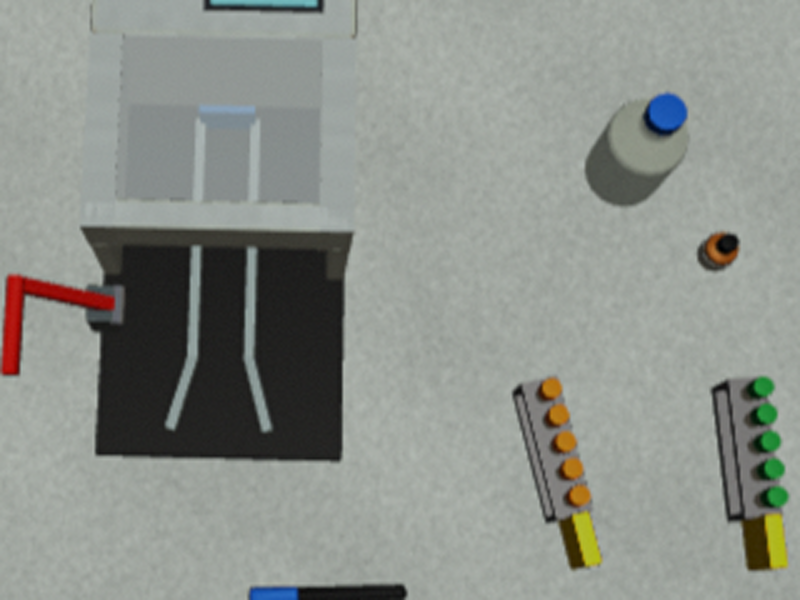

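The crop shows the loader with its guide knees at about (198,355) and (244,357). The lever lies open at left, with its bar from (15,280) to (10,372). I'll swing over towards the green rack.

>>> drive_tool(translation=[[2.6, -4, 0], [2.6, -4, 0], [2.6, -4, 0], [2.6, -4, 0], [2.6, -4, 0], [2.6, -4, 0], [2.6, -4, 0], [2.6, -4, 0], [2.6, -4, 0], [2.6, -4, 0]], rotation=[[0, 0, -0.14], [0, 0, -0.14], [0, 0, -0.14], [0, 0, -0.14], [0, 0, -0.14], [0, 0, -0.14], [0, 0, -0.14], [0, 0, -0.14], [0, 0, -0.14], [0, 0, -0.14]], fingers=[0, 0, 0, 0, 0, 0, 0, 0, 0, 0])

```text
clock: 1.1
ee_pos: [0.4979, 0.2034, 0.2387]
eef_rot: [-3.141, -0.0, 1.362]
wrist_force: [1.1, 0.8, 0.1]
grip_width: 1.005
finger_force: 0.0
```

>>> drive_tool(translation=[[-1, -4.8, 0], [-1, -4.8, 0], [-1, -4.8, 0], [-1, -4.8, 0], [-1, -4.8, 0], [-1, -4.8, 0], [-1, -4.8, 0], [-1, -4.8, 0], [-1, -4.8, 0], [-1, -4.8, 0]], rotation=[[0, 0, -0.122], [0, 0, -0.122], [0, 0, -0.122], [0, 0, -0.122], [0, 0, -0.122], [0, 0, -0.122], [0, 0, -0.122], [0, 0, -0.122], [0, 0, -0.122], [0, 0, -0.122]], fingers=[0, 0, 0, 0, 0, 0, 0, 0, 0, 0])

```text
clock: 2.1
ee_pos: [0.3967, -0.2764, 0.2387]
eef_rot: [-3.141, -0.0, 0.143]
wrist_force: [0.5, 0.6, 0.3]
grip_width: 0.999
finger_force: 0.0
```

```bash
python3 - <<'E'
from h import *
w=eyes.get_calibration("wrist"); im=eyes.snapshot("wrist"); cv2.imwrite("pics/w1.png",im[:,:,::-1])
g=sorted(blobs(im,(45,100,60),(75,255,255),100)); print(g); print("yel",blobs(im,(24,150,100),(32,255,255),100))
if g: print(back([b[0] for b in g],.078,w).round(4))
c=eyes.get_calibration("top")
cr=lambda a:np.array(a)/2.5+[220,110]
P=np.array([[-.150,.1,.008],[-.150,-.1,.008],[-.07,.019,.02],[-.07,-.019,.02],[0,.1,.16],[0,-.1,.16]])
uv=cr([(97,455),(341,460),(198,355),(244,357),(82,229),(353,233)])
for k in(4,6):
  p,e=fit(P[:k],uv[:k],c,[.6,.1,0]); print("loader",p,e,(proj(place(p,P),c)-uv).round(1).tolist())
for a in (2.2,2.4,2.6): print(a,((proj(place(p,[[-.04,.085-.097*np.cos(a),.045+.097*np.sin(a)],[-.104,.085-.097*np.cos(a),.045+.097*np.sin(a)]]),c)-[220,110])*2.5).round())
E
```

```text
[([428.2, 133.0], 396), ([430.8, 101.6], 402), ([433.8, 68.8], 410), ([436.7, 34.3], 418), ([438.6, 4.2], 189)]
yel [([231.5, 162.0], 891), ([419.5, 174.9], 884)]
[[ 0.4654 -0.348   0.078 ]
 [ 0.486  -0.3452  0.078 ]
 [ 0.5067 -0.3425  0.078 ]
 [ 0.5276 -0.3396  0.078 ]
 [ 0.5449 -0.3368  0.078 ]]
loader [0.61447653 0.08873393 0.0694387 ] 0.6337295497366426 [[-0.6, -0.3], [0.6, -0.3], [-0.1, 0.5], [0.2, 0.1], [-0.9, -1.6], [0.5, -1.1]]
loader [0.61353744 0.08853624 0.06996371] 1.1146087214947897 [[-0.6, 0.1], [0.7, 0.2], [-0.1, 1.0], [0.2, 0.6], [-0.9, -1.1], [0.6, -0.6]]
2.2 [[ 27. 290.]
 [ 23. 374.]]
2.4 [[ 11. 293.]
 [  6. 377.]]
2.6 [[ -0. 298.]
 [ -5. 380.]]
```

View pics/w1.png

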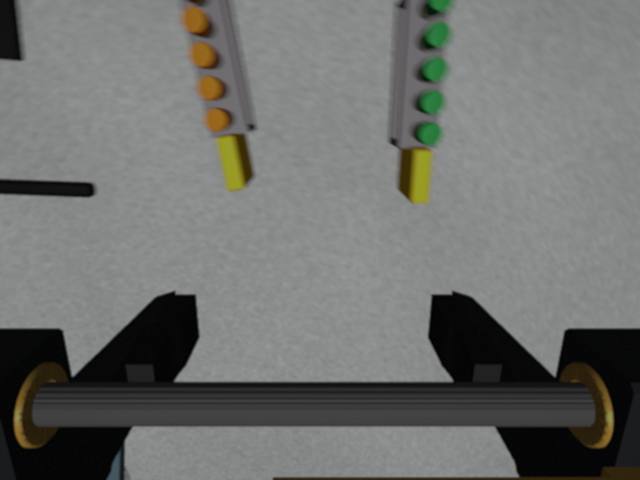

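The wrist view shows the green rack's caps down to (428,133) and its handle at (420,175), clear of the orange rack's handle at (231,162). Next I tilt the tool back and descend partway over the handle.

>>> drive_tool(translation=[[0.9, -1.9, -1], [0.9, -1.9, -1], [0.9, -1.9, -1], [1, -1.9, -1], [0, 0, -3], [0, 0, -3], [0, 0, -3], [0, 0, 0]], rotation=[[0.021, -0.148, 0], [0.021, -0.148, 0], [0.021, -0.148, 0], [0.021, -0.148, 0], [0, 0, 0], [0, 0, 0], [0, 0, 0], [0, 0, 0]], fingers=[0, 0, 0, 0, 0, 0, 0, 0])

```text
clock: 2.95
ee_pos: [0.4267, -0.3307, 0.1105]
eef_rot: [-3.124, -0.488, 0.151]
wrist_force: [0.0, 0.5, 0.5]
grip_width: 1.0
finger_force: 0.0
```

>>> drive_tool(translation=[[0.23, -0.71, 0], [0.23, -0.71, 0], [0.23, -0.72, 0], [0, 0, 0]], rotation=[[0, -0.037, -0.007], [0, -0.037, -0.007], [0, -0.037, -0.006], [0, 0, 0]], fingers=[0, 0, 0, 0])

```text
clock: 3.35
ee_pos: [0.4344, -0.3578, 0.1154]
eef_rot: [3.134, -0.606, 0.133]
wrist_force: [-0.8, 0.3, -0.4]
grip_width: 0.999
finger_force: 0.0
```

>>> drive_tool(translation=[[0, 0.3, 0], [0, 0.27, -2], [0, 0, -2.5], [0, 0, -2.5], [0, 0, -1.1], [0, 0, 0], [0, 0, 0]], rotation=[[0, 0, 0.004], [0, 0, 0.004], [0, 0, 0], [0, 0, 0], [0, 0, 0], [0, 0, 0], [0, 0, 0]], fingers=[0, 0, 0, 0, 0, 0, 0])

```text
clock: 4.05
ee_pos: [0.4362, -0.3531, 0.0372]
eef_rot: [-3.14, -0.597, 0.153]
wrist_force: [0.3, 0.2, 0.1]
grip_width: 0.996
finger_force: 0.0
```

```bash
python3 - <<'E'
from h import *
im=eyes.snapshot("wrist"); cv2.imwrite("pics/w2.png",im[:,:,::-1]); print(ctrl.state()["ee_pos"],ctrl.state()["eef_rot"],ctrl.state()["joints"].round(2))
E
```

```text
[ 0.43627789 -0.35318895  0.03761261] [-3.14116899 -0.59774322  0.153261  ] [ 1.3   0.76 -0.51  2.12 -1.31  0.19  0.83]
```

View pics/w2.png

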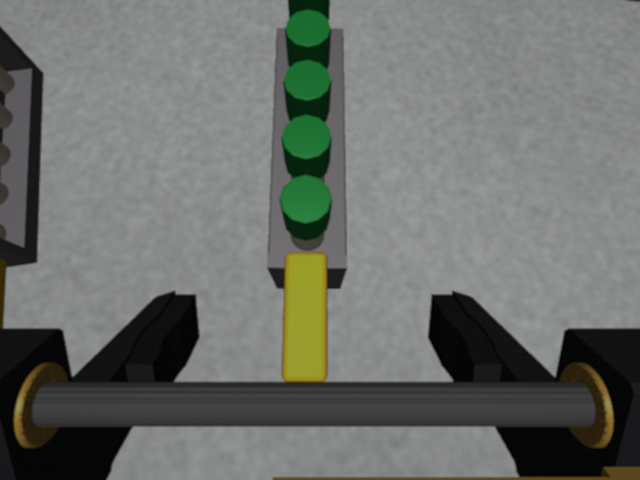

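The handle sits between the fingers at column 306, against a finger centre of about 314, so it is about 2.5 mm to the left, and it is well aligned. I'll nudge across, close, then lift.

>>> drive_tool(translation=[[0, 0.25, 0], [0, 0, 0], [0, 0, 0], [0, 0, 0], [0, 0, 0], [0, 0, 0], [0, 0, 0], [0, 0, 0]], rotation=[[0, 0, 0], [0, 0, 0], [0, 0, 0], [0, 0, 0], [0, 0, 0], [0, 0, 0], [0, 0, 0], [0, 0, 0]], fingers=[0, 1, 1, 1, 1, 1, 1, 1], force=55)

```text
clock: 4.9
ee_pos: [0.4356, -0.3515, 0.0376]
eef_rot: [-3.137, -0.599, 0.15]
wrist_force: [0.3, 0.7, -0.6]
grip_width: 0.388
finger_force: 0.0
```

>>> drive_tool(translation=[[0, 0, 0], [0, 0, 0], [0, 0, 0], [0, 0, 0], [0, 0, 0], [0, 0, 0], [0, 0, 2], [0, 0, 2], [0, 0, 2], [0, 0, 0]], rotation=[[0, 0, 0], [0, 0, 0], [0, 0, 0], [0, 0, 0], [0, 0, 0], [0, 0, 0], [0, 0, 0], [0, 0, 0], [0, 0, 0], [0, 0, 0]], fingers=[1, 1, 1, 1, 1, 1, 1, 1, 1, 1])

```text
clock: 5.9
ee_pos: [0.4365, -0.3523, 0.0997]
eef_rot: [3.141, -0.6, 0.154]
wrist_force: [0.0, -0.6, -1.4]
grip_width: 0.156
finger_force: 55.0
```

>>> drive_tool(translation=[[0, 0, 3.5], [0, 0, 3.5], [0, 0, 1], [0, 3, 0], [0.5, 4, 0], [0.5, 4, 0], [0.5, 4, 0], [0.5, 4, 0], [0.5, 4, 0], [0.5, 4, 0]], rotation=[[0, 0, 0], [0, 0, 0], [0, 0, 0], [0, 0, -0.01], [0, 0, -0.01], [0, 0, -0.01], [0, 0, -0.01], [0, 0, -0.01], [0, 0, -0.01], [0, 0, -0.01]], fingers=[1, 1, 1, 1, 1, 1, 1, 1, 1, 1])

```text
clock: 6.9
ee_pos: [0.4665, -0.1237, 0.1916]
eef_rot: [-3.119, -0.57, 0.09]
wrist_force: [0.4, -0.8, -2.3]
grip_width: 0.152
finger_force: 55.0
```

>>> drive_tool(translation=[[0, 4, 0], [0, 4, 0], [0, 4, 0], [0, 3, 0], [0, 1, 0], [0, 0, 0], [0, 0, 0], [0, 0, 0]], rotation=[[0, 0, 0], [0, 0, 0], [0, 0, 0], [0, 0, 0], [0, 0, 0], [0, 0, 0], [0, 0, 0], [0, 0, 0]], fingers=[1, 1, 1, 1, 1, 1, 1, 1])

```text
clock: 7.7
ee_pos: [0.4948, -0.0484, 0.1955]
eef_rot: [-3.099, -0.549, 0.09]
wrist_force: [-0.0, 0.1, -1.7]
grip_width: 0.156
finger_force: 55.0
```

>>> drive_tool(translation=[[0, 3, -0.5], [0, 3, -0.5], [-0.5, 3, -0.5], [-0.5, 3, 0], [0, 0, 0]], rotation=[[0, 0, 0], [0, 0, 0], [0, 0, 0], [0, 0, 0], [0, 0, 0]], fingers=[1, 1, 1, 1, 1])

```text
clock: 8.2
ee_pos: [0.5049, 0.0362, 0.193]
eef_rot: [-3.091, -0.524, 0.09]
wrist_force: [-10.7, -7.1, 3.1]
grip_width: 0.261
finger_force: 58.0
```

```bash
python3 - <<'E'
from h import *
s=ctrl.state(); print(s["joints"].round(2),s["qd"].round(2),s["ee_pos"],s["eef_rot"])
E
```

```text
[-0.8   0.21  0.74  2.4  -1.28  0.19 -0.36] [ 0.13 -0.01 -0.07 -0.   -0.01  0.    0.07] [0.50490324 0.03616064 0.19295943] [-3.0909593  -0.52356684  0.08977186]
```

```bash
python3 - <<'E'
from h import *
a=eyes.snapshot("wrist"); b=eyes.snapshot("scene"); t=eyes.snapshot("top")
b=cv2.resize(b[150:330,150:470],(640,360)); t=cv2.resize(t[110:350,180:420],(480,480))
o=np.zeros((600,800,3),np.uint8); o[:300,:400]=cv2.resize(a,(400,300)); o[:300,400:]=cv2.resize(b,(400,300)); o[300:,:400]=cv2.resize(t,(400,300)); cv2.imwrite("pics/m1.png",o[:,:,::-1]); print(ctrl.state()["wrist_force"],ctrl.state()["ee_pos"])
E
```

```text
[-9.75719236 -6.65825314  2.43416811] [0.50502512 0.03355316 0.19309729]
```

View pics/m1.png

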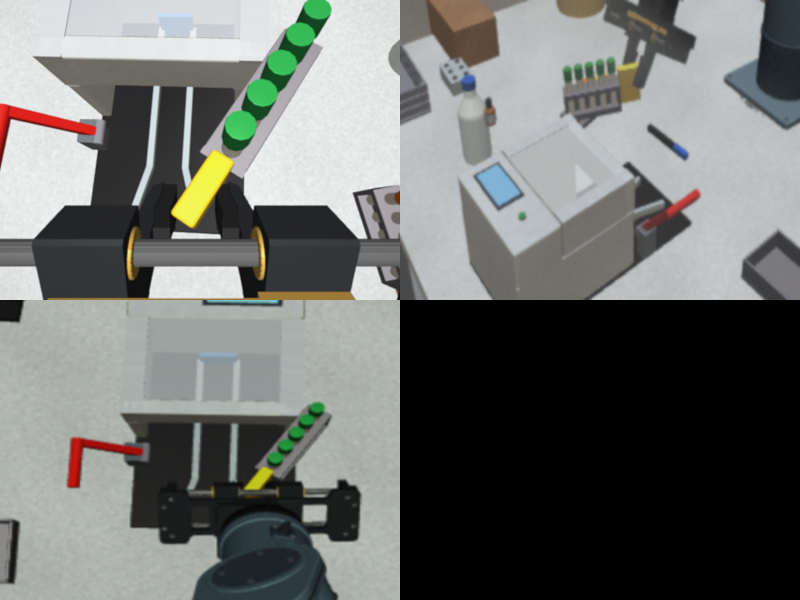

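The three-view montage shows the rack has turned about 37° in the grip, after its front touched the cover's top edge. It is still held and upright. I'll back off, set it down on the free bench to the right of the loader, and regrasp.

>>> drive_tool(translation=[[-1, -1.5, 0], [-1, -1.5, 0], [-1, -1.5, 0], [-1, -1.5, 0], [-0.5, -1.5, -2], [-0.5, -1.5, -2], [0, 0, -2], [0, 0, 0]], rotation=[[0, 0, 0], [0, 0, 0], [0, 0, 0.05], [0, 0, 0.05], [0, 0, 0.05], [0, 0, 0], [0, 0, 0], [0, 0, 0]], fingers=[1, 1, 1, 1, 1, 1, 1, 1])

```text
clock: 9.15
ee_pos: [0.4746, -0.0393, 0.1592]
eef_rot: [-3.082, -0.492, 0.181]
wrist_force: [0.8, 0.1, -1.3]
grip_width: 0.154
finger_force: 54.9
```

```bash
cat >> h.py <<'E'
def caps():
    out={}
    for n in("wrist","top","scene"):
        c=eyes.get_calibration(n); im=eyes.snapshot(n)
        b=[x for x in blobs(im,(45,100,40),(75,255,255),12)]
        if n!="wrist": b=[x for x in b if x[1]<200]
        out[n]=(c,b,im)
    return out
E
python3 - <<'E'
from h import *
o=caps()
for n,(c,b,im) in o.items(): print(n,b); cv2.imwrite(f"pics/c_{n}.png",im[:,:,::-1])
a=o["wrist"][2]; s=o["scene"][2][150:330,150:470]
m=np.zeros((600,800,3),np.uint8); m[:300,:400]=cv2.resize(a,(400,300)); m[:300,400:]=cv2.resize(o["top"][2][110:350,180:500],(400,300)); m[300:]=cv2.resize(o["scene"][2][130:250,210:530],(800,300)); cv2.imwrite("pics/m2.png",m[:,:,::-1])
print(ctrl.state()["joints"].round(2),ctrl.state()["ee_pos"])
E
```

```text
wrist [([313.9, 102.6], 8616)]
top [([282.8, 100.5], 28)]
scene [([297.0, 199.5], 12)]
[ 0.18  0.24 -0.06  2.4  -1.31  0.19  0.01] [ 0.47565132 -0.03726154  0.16048277]
```

View pics/m2.png

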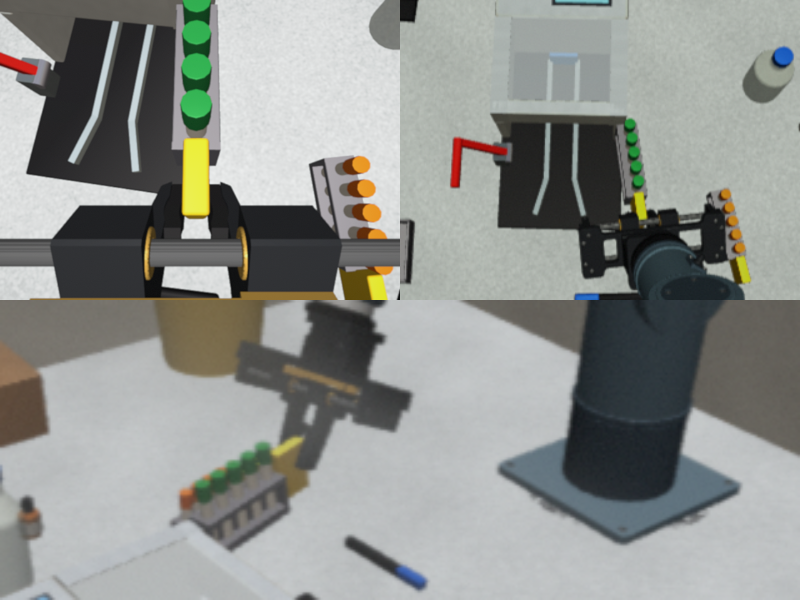

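The montage shows the rack has realigned in the grip (handle straight between the fingers), with the nose slightly down. The joint values are at their limits because a tilted tool is infeasible this near the base. I'll move further out, where it can be levelled and set down.

>>> drive_tool(translation=[[1, -1.7, 0], [1.5, -1.6, 0], [1.5, 0, 0], [1.5, 0, 0], [1, 0, 0], [1, 0, 0], [0, 0, 0]], rotation=[[0, 0, 0], [0, 0, 0], [0, 0, 0], [0, 0, 0], [0, 0, 0], [0, 0, 0], [0, 0, 0]], fingers=[1, 1, 1, 1, 1, 1, 1])

```text
clock: 10.0
ee_pos: [0.5517, -0.0692, 0.1606]
eef_rot: [-3.083, -0.495, 0.188]
wrist_force: [-0.8, -0.9, -1.5]
grip_width: 0.149
finger_force: 54.9
```

```bash
python3 - <<'E'
from h import *
s=ctrl.state(); print(s["joints"].round(2),s["ee_pos"],s["eef_rot"],(R.from_euler("xyz",[np.pi,-.6,.1])*R.from_euler("xyz",s["eef_rot"]).inv()).as_rotvec())
E
```

```text
[ 0.11  0.35  0.07  2.22 -1.11  0.28 -0.15] [ 0.55171493 -0.0691618   0.16062665] [-3.08309104 -0.4949608   0.18791663] [-0.03441093 -0.11115291 -0.11828376]
```

Level it, then lower to just above the bench.

>>> drive_tool(translation=[[0, 0, 0], [0, 0, 0], [0, 0, 0], [0, 0, -3], [0, 0, -3], [0, 0, -3], [0, 0, -1.5], [0, 0, 0]], rotation=[[-0.012, -0.037, -0.04], [-0.011, -0.037, -0.039], [-0.011, -0.037, -0.039], [0, 0, 0], [0, 0, 0], [0, 0, 0], [0, 0, 0], [0, 0, 0]], fingers=[1, 1, 1, 1, 1, 1, 1, 1])

```text
clock: 10.8
ee_pos: [0.5708, -0.0898, 0.1228]
eef_rot: [-3.096, -0.482, 0.1]
wrist_force: [0.3, 0.3, -1.7]
grip_width: 0.152
finger_force: 54.9
```

```bash
python3 - <<'E'
from h import *
s=ctrl.state(); print(s["joints"].round(2),s["ee_pos"],s["eef_rot"],(R.from_euler("xyz",[np.pi,-.6,.1])*R.from_euler("xyz",s["eef_rot"]).inv()).as_rotvec())
for n,z in(("wrist",.1),("top",.1)):
    im=eyes.snapshot(n);c=eyes.get_calibration(n)
    m=cv2.inRange(cv2.cvtColor(im,cv2.COLOR_RGB2HSV),(45,80,40),(80,255,255)); print(n,blobs(im,(45,80,40),(80,255,255),12))
    cv2.imwrite(f"pics/d_{n}.png",im[:,:,::-1])
E
```

```text
[ 0.15  0.45  0.03  2.19 -1.31  0.19 -0.03] [ 0.57080154 -0.08978587  0.12275621] [-3.0955923  -0.48209059  0.10022405] [-0.02747311 -0.12124152 -0.02392915]
wrist [([313.9, 102.9], 8722)]
top [([282.8, 100.4], 30), ([400.8, 188.4], 395)]
```

>>> drive_tool(translation=[[0, 1, 0], [0, 1, -1], [0, 0, -1], [0, 0, -1], [0, 0, -1], [0, 0, 0]], rotation=[[0, 0, 0], [0, 0, 0], [0, 0, 0], [0, 0, 0], [0, 0, 0], [0, 0, 0]], fingers=[1, 1, 1, 1, 1, 1])

```text
clock: 11.5
ee_pos: [0.5789, -0.0758, 0.1]
eef_rot: [-3.085, -0.451, 0.102]
wrist_force: [-0.5, -0.2, -0.6]
grip_width: 0.153
finger_force: 54.9
```

>>> drive_tool(translation=[[0, 0, -1], [0, 0, -1], [0, 0, -1], [0, 0, -0.5], [0, 0, 0]], rotation=[[0, 0, 0], [0, 0, 0], [0, 0, 0], [0, 0, 0], [0, 0, 0]], fingers=[1, 1, 1, 1, 1])

```text
clock: 12.0
ee_pos: [0.5851, -0.079, 0.0769]
eef_rot: [-3.076, -0.429, 0.104]
wrist_force: [-0.3, -0.4, -1.8]
grip_width: 0.15
finger_force: 54.9
```

>>> drive_tool(translation=[[0, 0, -0.8], [0, 0, -0.8], [0, 0, -0.5], [0, 0, 0]], rotation=[[0, 0, 0], [0, 0, 0], [0, 0, 0], [0, 0, 0]], fingers=[1, 1, 1, 1])

```text
clock: 12.4
ee_pos: [0.5889, -0.0813, 0.0624]
eef_rot: [-3.071, -0.416, 0.105]
wrist_force: [-0.4, 0.3, -1.8]
grip_width: 0.152
finger_force: 54.9
```

>>> drive_tool(translation=[[0, 0, -0.5], [0, 0, -0.5], [0, 0, -0.5], [0, 0, -0.5], [0, 0, -0.5], [0, 0, -0.5], [0, 0, 0]], rotation=[[0, 0, 0], [0, 0, 0], [0, 0, 0], [0, 0, 0], [0, 0, 0], [0, 0, 0], [0, 0, 0]], fingers=[1, 1, 1, 1, 1, 1, 1], force=6)

```text
clock: 13.1
ee_pos: [0.5946, -0.0847, 0.0412]
eef_rot: [-3.063, -0.398, 0.107]
wrist_force: [-0.0, -0.5, -0.6]
grip_width: 0.16
finger_force: 6.0
```

>>> drive_tool(translation=[[0, 0, 0], [0, 0, 0], [0, 0, 0], [0, 0, 0], [0, 0, 0], [0, 0, 0], [0, 0, 2], [0, 0, 3], [-1, 0, 3], [-2, 0, 3]], rotation=[[0, 0, 0], [0, 0, 0], [0, 0, 0], [0, 0, 0], [0, 0, 0], [0, 0, 0], [0, 0, 0], [0, 0, 0], [0, 0, 0], [0, 0, 0]], fingers=[0.5, 0.5, 0.5, 0.5, 0.5, 0.5, 0.5, 0.5, 0.5, 0.5])

```text
clock: 14.1
ee_pos: [0.565, -0.0843, 0.1529]
eef_rot: [-3.064, -0.4, 0.108]
wrist_force: [-0.3, 1.0, -0.5]
grip_width: 0.503
finger_force: 0.0
```

>>> drive_tool(translation=[[-2, 0, 2], [-2, 0, 2], [-2, 0, 1], [-1, 0, 1], [0, 0, 0], [0, 0, 0]], rotation=[[-0.03, 0.13, 0], [-0.03, 0.13, 0], [-0.01, 0.13, 0], [0, 0, 0], [0, 0, 0], [0, 0, 0]], fingers=[0.3, 0.3, 0.3, 0.3, 0.3, 0.3])

```text
clock: 14.7
ee_pos: [0.5009, -0.0821, 0.2055]
eef_rot: [-3.078, -0.042, 0.118]
wrist_force: [-0.5, 0.7, 0.2]
grip_width: 0.705
finger_force: 0.0
```

```bash
python3 - <<'E'
from h import *
s=ctrl.state(); print(s["joints"].round(2),s["ee_pos"],s["eef_rot"],s["grip_width"])
for n in("wrist","top"):
    c=eyes.get_calibration(n); im=eyes.snapshot(n); cv2.imwrite(f"pics/e_{n}.png",im[:,:,::-1])
    for z,lo,hi in((.078,(45,100,50),(75,255,255)),(.066,(24,150,80),(32,255,255))):
        b=blobs(im,lo,hi,20)
        if b: print(n,z,b,back([x[0] for x in b],z,c)[:,:2].round(4).tolist())
E
```

```text
[-0.46  0.4   0.73  1.99 -0.44  0.88 -0.93] [ 0.50086627 -0.08206457  0.20553217] [-3.07820941 -0.04214323  0.11751579] 0.7050801580681426
wrist 0.078 [([347.4, 12.0], 586)] [[0.6351, -0.0787]]
wrist 0.066 [([348.8, 72.4], 1372), ([481.3, 343.0], 368)] [[0.6038, -0.0842], [0.432, -0.2054]]
top 0.078 [([282.8, 100.5], 28), ([389.7, 168.7], 50), ([390.7, 178.4], 57), ([392.0, 188.4], 54), ([393.1, 198.7], 54), ([394.2, 209.1], 56)] [[0.8438, 0.1636], [0.7177, -0.0636], [0.6978, -0.067], [0.6775, -0.071], [0.6566, -0.0745], [0.6358, -0.0781]]
top 0.066 [([394.7, 224.5], 102)] [[0.6079, -0.0823]]
```

View pics/e_wrist.png

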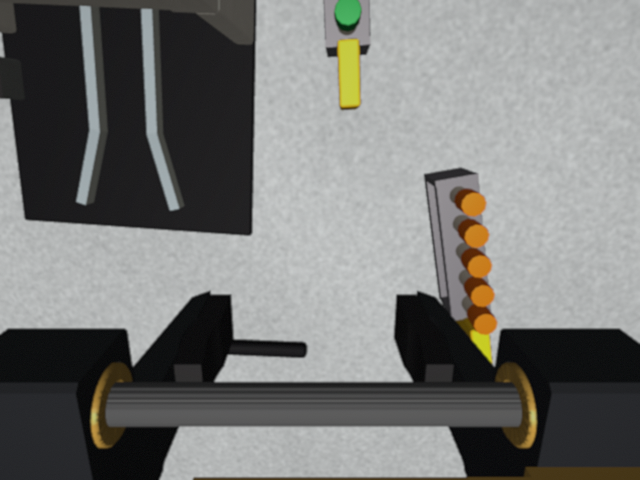

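The wrist view shows the green rack standing upright with its handle at (348,72). The loader deck's front corners are at (27,217) and (252,235), and the guide knees at (105,131) and (146,133). Next I work out the pose changes.

```bash
cat >> h.py <<'E'
def to(rpy,pos):
    s=ctrl.state(); print("rot",(R.from_euler("xyz",rpy)*R.from_euler("xyz",s["eef_rot"]).inv()).as_rotvec().round(4),"cm",((np.array(pos)-s["ee_pos"])*100).round(2),"q",s["joints"].round(2))
E
python3 - <<'E'
from h import *
c=eyes.get_calibration("wrist")
P=np.array([[-.150,.1,.008],[-.150,-.1,.008],[-.07,.019,.02],[-.07,-.019,.02]])
uv=np.array([(27,217),(252,235),(105,131),(146,133)])
p,e=fit(P,uv,c,[.6,.1,0]); print("loader",p,e,(proj(place(p,P),c)-uv).round(1).tolist())
print(proj(place(p,[[-.128,.035,.02],[-.128,-.035,.02]]),c))
to([np.pi,-.15,.175],[.599,-.085,.12])
E
```

```text
loader [0.61619009 0.08584461 0.05989225] 3.565674267351767 [[-2.2, 1.7], [1.5, 0.7], [-3.0, -1.4], [3.6, -0.3]]
[[ 87.84285023 201.34126919]
 [171.77250246 207.3947842 ]]
rot [-0.0466 -0.1168  0.0518] cm [ 9.83 -0.27 -8.52] q [-0.46  0.4   0.73  1.99 -0.44  0.88 -0.93]
```

>>> drive_tool(translation=[[2, -0.1, -1], [2, -0.1, -2], [2, -0.1, -2], [2, 0, -2], [1.8, 0, -1.5], [0, 0, 0]], rotation=[[-0.012, -0.03, 0.013], [-0.012, -0.03, 0.013], [-0.012, -0.03, 0.013], [-0.011, -0.027, 0.013], [0, 0, 0], [0, 0, 0]], fingers=[0.3, 0.3, 0.3, 0.3, 0.3, 0.3])

```text
clock: 15.4
ee_pos: [0.599, -0.085, 0.1183]
eef_rot: [3.141, -0.148, 0.176]
wrist_force: [-0.4, 0.2, -0.4]
grip_width: 0.7
finger_force: 0.0
```

```bash
python3 - <<'E'
from h import *
to([np.pi,-.15,.175],[.599,-.085,.033])
c=eyes.get_calibration("wrist"); im=eyes.snapshot("wrist")
b=blobs(im,(45,100,50),(75,255,255),20); print(back([x[0] for x in b],.078,c)[:,:2].round(4).tolist())
b=blobs(im,(24,150,80),(32,255,255),20); print(b,back([x[0] for x in b],.066,c)[:,:2].round(4).tolist())
E
```

```text
rot [ 0.0006 -0.0021 -0.001 ] cm [ 0.   -0.   -8.53] q [-0.34  0.62  0.57  1.9  -0.63  0.65 -0.78]
[[0.7178, -0.0643], [0.6978, -0.0678], [0.6769, -0.0715], [0.6562, -0.0751], [0.6354, -0.0787]]
[([311.7, 269.9], 2002)] [[0.605, -0.084]]
```

>>> drive_tool(translation=[[0, 0, -2.5], [0, 0, -2.5], [0, 0, -2.5], [0, 0, -1], [0, 0, 0], [0, 0, 0], [0, 0, 0], [0, 0, 0], [0, 0, 0], [0, 0, 0]], rotation=[[0, 0, 0], [0, 0, 0], [0, 0, 0], [0, 0, 0], [0, 0, 0], [0, 0, 0], [0, 0, 0], [0, 0, 0], [0, 0, 0], [0, 0, 0]], fingers=[0.3, 0.3, 0.3, 0.3, 0.3, 1, 1, 1, 1, 1], force=58)

```text
clock: 16.45
ee_pos: [0.5991, -0.0853, 0.0361]
eef_rot: [3.141, -0.151, 0.176]
wrist_force: [0.3, -0.2, -0.9]
grip_width: 0.267
finger_force: 0.0
```

>>> drive_tool(translation=[[0, 0, 0], [0, 0, 0], [0, 0, 0], [0, 0, 0], [0, 0, 0], [0, 0, 1], [0, 0, 1], [0, 0, 1], [0, 0, 1], [0, 0, 0]], rotation=[[0, 0, 0], [0, 0, 0], [0, 0, 0], [0, 0, 0], [0, 0, 0], [0, 0, 0], [0, 0, 0], [0, 0, 0], [0, 0, 0], [0, 0, 0]], fingers=[1, 1, 1, 1, 1, 1, 1, 1, 1, 1])

```text
clock: 17.45
ee_pos: [0.6001, -0.0855, 0.0776]
eef_rot: [3.14, -0.153, 0.176]
wrist_force: [1.2, 0.3, -1.4]
grip_width: 0.152
finger_force: 58.0
```

>>> drive_tool(translation=[[-1, 0, 1], [-2.2, 0, 0.5], [-2.2, 0, 0], [-2.2, 0, 0], [-2.2, 0, 0], [-2.2, 0.3, 0], [-1.8, 1, 0], [0, 1.2, 0], [0, 1.2, 0], [0, 1.2, 0]], rotation=[[0, 0, 0], [0, 0, -0.02], [0, 0, -0.02], [0, 0, -0.02], [0, 0, -0.02], [0, 0, -0.03], [0, 0, 0], [0, 0, 0], [0, 0, 0], [0, 0, 0]], fingers=[1, 1, 1, 1, 1, 1, 1, 1, 1, 1])

```text
clock: 18.45
ee_pos: [0.4599, -0.0359, 0.091]
eef_rot: [3.141, -0.15, 0.065]
wrist_force: [0.2, 0.4, -2.2]
grip_width: 0.15
finger_force: 58.0
```

```bash
python3 - <<'E'
from h import *
to([np.pi,-.15,.066],[.4613,.077,.10])
E
```

```text
rot [0.0003 0.0001 0.0009] cm [ 0.14 11.29  0.9 ] q [-0.48  0.47  0.56  2.27 -0.71  0.4  -0.84]
```

Tracking well. Next I move sideways over the lane.

>>> drive_tool(translation=[[0, 1.5, 0], [0, 1.5, 0], [0, 1.5, 0], [0, 1.5, 0], [0, 1.5, 0], [0, 1.5, 0], [0, 1.5, 0], [0.1, 0.8, 0], [0, 0, 0]], rotation=[[0, 0, 0], [0, 0, 0], [0, 0, 0], [0, 0, 0], [0, 0, 0], [0, 0, 0], [0, 0, 0], [0, 0, 0], [0, 0, 0]], fingers=[1, 1, 1, 1, 1, 1, 1, 1, 1])

```text
clock: 19.35
ee_pos: [0.4616, 0.0776, 0.0909]
eef_rot: [3.141, -0.15, 0.068]
wrist_force: [0.7, 0.3, -1.2]
grip_width: 0.154
finger_force: 58.0
```

```bash
python3 - <<'E'
from h import *
to([np.pi,-.15,.066],[.4613,.077,.05])
im=eyes.snapshot("wrist"); t=eyes.snapshot("top")
m=np.zeros((600,800,3),np.uint8); m[:]=cv2.resize(im,(800,600)); m[350:,:]=0; m[350:600,:400]=cv2.resize(t[110:310,200:420],(400,250)); m[350:,400:]=cv2.resize(eyes.snapshot("scene")[200:325,250:450],(400,250))
cv2.imwrite("pics/f.png",m[:,:,::-1]); cv2.imwrite("pics/f_w.png",im[:,:,::-1])
E
```

```text
rot [ 0.0005  0.0004 -0.0016] cm [-0.03 -0.06 -4.09] q [-0.8   0.5   0.63  2.26 -0.7   0.41 -1.12]
```

View pics/f.png

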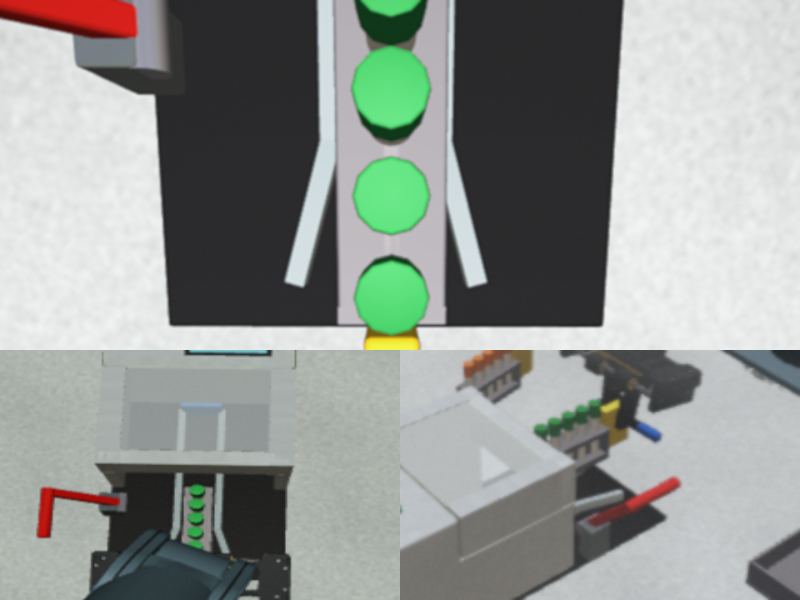

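The wrist view shows the rack over the lane and parallel to it. The rack's centre is at column 391, and the lane and deck midpoint is at column 387, so I shift 2 mm to the left and lower.

>>> drive_tool(translation=[[0, 0.2, 0], [0, 0, -1.5], [0, 0, -1.5], [0, 0, -1], [0, 0, -0.4], [0, 0, 0]], rotation=[[0, 0, 0], [0, 0, 0], [0, 0, 0], [0, 0, 0], [0, 0, 0], [0, 0, 0]], fingers=[1, 1, 1, 1, 1, 1])

```text
clock: 20.1
ee_pos: [0.4617, 0.0781, 0.0465]
eef_rot: [3.141, -0.15, 0.065]
wrist_force: [0.4, -0.8, -2.4]
grip_width: 0.156
finger_force: 58.0
```

>>> drive_tool(translation=[[0, 0, -0.2], [0, 0, -0.15], [0, 0, 0]], rotation=[[0, 0, 0], [0, 0, 0], [0, 0, 0]], fingers=[1, 1, 1])

```text
clock: 20.4
ee_pos: [0.4623, 0.0787, 0.0438]
eef_rot: [3.141, -0.152, 0.065]
wrist_force: [-1.7, -0.8, 2.3]
grip_width: 0.153
finger_force: 58.0
```

>>> drive_tool(translation=[[0.5, 0.03, 0], [1, 0.065, 0], [1, 0.065, 0], [1, 0.065, 0], [1, 0.065, 0], [0, 0, 0]], rotation=[[0, 0, 0], [0, 0, 0], [0, 0, 0], [0, 0, 0], [0, 0, 0], [0, 0, 0]], fingers=[1, 1, 1, 1, 1, 1], force=20)

```text
clock: 21.0
ee_pos: [0.5091, 0.0819, 0.0435]
eef_rot: [3.14, -0.153, 0.066]
wrist_force: [-0.0, -0.3, -1.1]
grip_width: 0.156
finger_force: 20.0
```

>>> drive_tool(translation=[[1, 0.065, 0], [1, 0.065, 0], [1, 0.065, 0], [1, 0.065, 0], [0, 0, 0]], rotation=[[0, 0, 0], [0, 0, 0], [0, 0, 0], [0, 0, 0], [0, 0, 0]], fingers=[1, 1, 1, 1, 1])

```text
clock: 21.5
ee_pos: [0.5488, 0.0844, 0.0434]
eef_rot: [3.14, -0.152, 0.066]
wrist_force: [-0.1, -0.3, -1.4]
grip_width: 0.154
finger_force: 20.0
```

>>> drive_tool(translation=[[0, 0, 0], [0, 0, 0], [0, 0, 0], [0, 0, 0], [0, 0, 2], [0, 0, 3], [0, 0, 3], [-2, -0.13, 0.5], [-2, -0.13, 0], [-1, -0.07, 0]], rotation=[[0, 0, 0], [0, 0, 0], [0, 0, 0], [0, 0, 0], [0, 0, 0], [0, 0, 0], [0, 0, 0], [0, 0, 0], [0, 0, 0], [0, 0, 0]], fingers=[0.6, 0.6, 0.6, 0.6, 0.6, 0.6, 0.6, 0.6, 1, 1])

```text
clock: 22.5
ee_pos: [0.4953, 0.0809, 0.1283]
eef_rot: [3.141, -0.15, 0.066]
wrist_force: [-0.2, 0.3, 0.4]
grip_width: 0.245
finger_force: 0.0
```

>>> drive_tool(translation=[[0, 0, 0], [0, 0, 0], [0, 0, 0], [0, 0, -2], [0, 0, -2], [0, 0, -2], [0, 0, -2], [0, 0, 0]], rotation=[[0.003, -0.05, 0], [0.003, -0.05, 0], [0.003, -0.05, 0], [0, 0, 0], [0, 0, 0], [0, 0, 0], [0, 0, 0], [0, 0, 0]], fingers=[1, 1, 1, 1, 1, 1, 1, 1])

```text
clock: 23.3
ee_pos: [0.4962, 0.0812, 0.0563]
eef_rot: [3.138, -0.29, 0.072]
wrist_force: [0.3, 0.2, 0.4]
grip_width: 0.004
finger_force: 0.0
```

```bash
python3 - <<'E'
from h import *
to([np.pi,-.3,.066],[.615-.10,.087-.0065,.045])
c=eyes.get_calibration("wrist"); im=eyes.snapshot("wrist"); cv2.imwrite("pics/g.png",im[:,:,::-1])
b=blobs(im,(24,150,80),(32,255,255),20); print(b,back([x[0] for x in b],.074,c)[:,:2].round(4).tolist())
b=blobs(im,(45,100,50),(75,255,255),20); print(back([x[0] for x in b],.086,c)[:,:2].round(4).tolist())
E
```

```text
rot [ 0.0044 -0.0097 -0.0046] cm [ 1.88 -0.07 -1.13] q [-0.7   0.57  0.49  2.28 -1.3   0.19 -0.54]
[([315.3, 161.2], 4625)] [[0.552, 0.0838]]
[[0.586, 0.0859]]
```

>>> drive_tool(translation=[[1, 0.065, -0.4], [1, 0.065, -0.4], [1, 0.065, 0], [1, 0.065, 0], [1, 0.065, 0], [1, 0.065, 0], [0.8, 0.05, 0], [0, 0, 0]], rotation=[[0, 0, 0], [0, 0, 0], [0, 0, 0], [0, 0, 0], [0, 0, 0], [0, 0, 0], [0, 0, 0], [0, 0, 0]], fingers=[1, 1, 1, 1, 1, 1, 1, 1])

```text
clock: 24.15
ee_pos: [0.5669, 0.0864, 0.0503]
eef_rot: [3.141, -0.295, 0.066]
wrist_force: [0.5, -0.1, -0.6]
grip_width: 0.006
finger_force: 0.0
```

```bash
python3 - <<'E'
from h import *
to([np.pi,-.33,.066],[.615-.03,.087-.002,.045])
c=eyes.get_calibration("wrist"); im=eyes.snapshot("wrist"); cv2.imwrite("pics/g2.png",im[:,:,::-1])
b=blobs(im,(24,150,80),(32,255,255),20); print(b,back([x[0] for x in b],.074,c)[:,:2].round(4).tolist())
E
```

```text
rot [ 0.0031 -0.0345  0.0003] cm [ 1.81 -0.14 -0.53] q [-0.73  0.69  0.59  2.12 -1.21  0.32 -0.66]
[([315.6, 238.6], 5019)] [[0.5968, 0.0868]]
```

>>> drive_tool(translation=[[0.4, 0.02, 0], [0.4, 0.02, 0], [0.4, 0.02, 0], [0.3, 0.02, 0], [0, 0, 0]], rotation=[[0, -0.02, 0], [0, -0.015, 0], [0, 0, 0], [0, 0, 0], [0, 0, 0]], fingers=[1, 1, 1, 1, 1])

```text
clock: 24.7
ee_pos: [0.5809, 0.0871, 0.0502]
eef_rot: [3.139, -0.329, 0.067]
wrist_force: [0.5, -0.0, 1.2]
grip_width: 0.005
finger_force: 0.0
```

>>> drive_tool(translation=[[0.2, 0.01, 0], [0.1, 0.01, 0], [0, 0, 0]], rotation=[[0, 0, 0], [0, 0, 0], [0, 0, 0]], fingers=[1, 1, 1])

```text
clock: 25.0
ee_pos: [0.5834, 0.0873, 0.05]
eef_rot: [3.139, -0.329, 0.067]
wrist_force: [-0.6, 0.5, 0.5]
grip_width: 0.005
finger_force: 0.4
```

>>> drive_tool(translation=[[0.1, 0.01, 0], [0.1, 0, 0], [0.1, 0, 0], [0, 0, 0]], rotation=[[0, 0, 0], [0, 0, 0], [0, 0, 0], [0, 0, 0]], fingers=[1, 1, 1, 1])

```text
clock: 25.4
ee_pos: [0.5861, 0.0874, 0.0499]
eef_rot: [3.139, -0.328, 0.066]
wrist_force: [-3.2, 0.1, 2.3]
grip_width: 0.009
finger_force: 1.5
```

>>> drive_tool(translation=[[0.1, 0.01, 0], [0.1, 0, 0], [0.1, 0, 0], [0, 0, 0]], rotation=[[0, 0, 0], [0, 0, 0], [0, 0, 0], [0, 0, 0]], fingers=[1, 1, 1, 1])

```text
clock: 25.8
ee_pos: [0.5865, 0.0874, 0.0491]
eef_rot: [3.14, -0.324, 0.066]
wrist_force: [-12.1, -1.1, 10.2]
grip_width: 0.002
finger_force: 6.3
```

```bash
python3 - <<'E'
from h import *
c=eyes.get_calibration("wrist"); im=eyes.snapshot("wrist"); cv2.imwrite("pics/g3.png",im[:,:,::-1])
b=blobs(im,(24,150,80),(32,255,255),20); print(b,back([x[0] for x in b],.074,c)[:,:2].round(4).tolist())
print(ctrl.state()["wrist_force"])
E
```

```text
[([315.2, 271.7], 2588)] [[0.6052, 0.0872]]
[-1.18797500e+01  2.54160207e-03  9.43695629e+00]
```

The push stalls at 12 N with the finger face about 20 mm in front of the cover edge, so the rack is home. Next I back off, raise, and move over the lever's grip bar.

>>> drive_tool(translation=[[-2, -0.1, 0], [-2, -0.1, 0], [-2, -0.1, 0], [-1, 0, 3.5], [0, 0, 3.5], [0, 0, 3.5], [0, 1, 3.5], [0, 2, 3], [0, 3, 0], [0, 3, 0]], rotation=[[0, 0, 0], [0, 0, 0], [0, 0, 0], [0, 0, 0], [-0.005, 0.08, 0], [-0.005, 0.08, 0], [-0.005, 0.08, 0], [-0.005, 0.08, 0], [0, 0, 0], [0, 0, 0]], fingers=[1, 1, 1, 0.3, 0.3, 0.3, 0.3, 0.3, 0.3, 0.3])

```text
clock: 26.85
ee_pos: [0.5245, 0.1774, 0.2224]
eef_rot: [-3.141, -0.011, 0.067]
wrist_force: [0.2, -0.5, -0.7]
grip_width: 0.616
finger_force: 0.0
```

```bash
python3 - <<'E'
from h import *
to([np.pi,0,.066],[.5263,.2336,.20])
c=eyes.get_calibration("wrist"); im=eyes.snapshot("wrist"); cv2.imwrite("pics/h.png",im[:,:,::-1])
m=cv2.inRange(cv2.cvtColor(im,cv2.COLOR_RGB2HSV),(0,150,60),(6,255,255))
ys,xs=np.nonzero(m); print(len(xs),xs.min(),xs.max(),ys.min(),ys.max())
for r in range(ys.min(),ys.max()+1,20):
    k=xs[ys==r]; print(r,k.min(),k.max()) if len(k) else 0
L=(.615,.087,.065)
for a in(2.2,2.3,2.4,2.5):
    f=lambda x,r=.097:[x,.085-r*np.cos(a),.045+r*np.sin(a)]
    print(a,proj(place(L,[f(-.104),f(-.079),f(-.034),f(-.034,.03)]),c).round().tolist())
E
```

```text
rot [-0.0016  0.0109 -0.001 ] cm [ 0.18  5.62 -2.24] q [-1.19  0.64  1.12  1.86 -0.66  1.06 -1.31]
4114 200 321 138 267
138 300 319
158 200 267
178 202 220
198 203 222
218 205 223
238 206 224
258 208 225
2.2 [[237.0, 271.0], [235.0, 232.0], [231.0, 155.0], [303.0, 147.0]]
2.3 [[227.0, 267.0], [224.0, 229.0], [220.0, 154.0], [300.0, 147.0]]
2.4 [[218.0, 264.0], [215.0, 226.0], [211.0, 153.0], [297.0, 147.0]]
2.5 [[211.0, 260.0], [208.0, 223.0], [203.0, 152.0], [294.0, 146.0]]
```

The bar spans rows 158 to 267 at about column 214, which gives a lever angle of about 2.40.

>>> drive_tool(translation=[[0.05, 2, 0], [0.05, 2, 0], [0.05, 2.06, -1], [0, 0, -3], [0, 0, -3], [0, 0, -3], [0, 0, -2.7], [0, 0, 0], [0, 0, 0]], rotation=[[0, 0.01, 0], [0, 0, 0], [0, 0, 0], [0, 0, 0], [0, 0, 0], [0, 0, 0], [0, 0, 0], [0, 0, 0], [0, 0, 0]], fingers=[0.3, 0.3, 0.3, 0.3, 0.3, 0.3, 0.3, 0.3, 0.3], force=15)

```text
clock: 27.8
ee_pos: [0.5245, 0.2366, 0.0941]
eef_rot: [-3.141, 0.003, 0.067]
wrist_force: [-0.1, -0.2, 1.0]
grip_width: 0.698
finger_force: 0.0
```

>>> drive_tool(translation=[[0, 0, 0], [0, 0, 0], [0, 0, 0], [0, 0, 0], [0, 0, 0], [0, 0, 0], [0, 0, 0], [0, 0, 0], [0, 0, 0], [0, 0, 0]], rotation=[[0, 0, 0], [0, 0, 0], [0, 0, 0], [0, 0, 0], [0, 0, 0], [0, 0, 0], [0, 0, 0], [0, 0, 0], [0, 0, 0], [0, 0, 0]], fingers=[1, 1, 1, 1, 1, 1, 1, 1, 1, 1])

```text
clock: 28.8
ee_pos: [0.5243, 0.2369, 0.0941]
eef_rot: [-3.14, 0.002, 0.067]
wrist_force: [-0.7, 1.5, 1.8]
grip_width: 0.143
finger_force: 14.6
```

```bash
python3 - <<'E'
from h import *
s=ctrl.state(); print(s["ee_pos"],s["eef_rot"],s["grip_width"],s["finger_force"],s["wrist_force"])
# hinge from measured bar centre
L=(.615,.087,.065)
p0=place(L,[[0,.085+.0715,.1105]])[0]; prev=None
for a in np.arange(2.4,-.01,-.15):
    q=place(L,[[0,.085-.097*np.cos(a),.045+.097*np.sin(a)]])[0]
    if prev is not None: print(round(a,2),((q-prev)*100).round(2).tolist(),((q-p0)*100).round(2).tolist())
    prev=q
E
```

```text
[0.52434125 0.23694686 0.09413422] [-3.14003560e+00  2.36947477e-03  6.73795653e-02] 0.14255004304061253 14.647822380065918 [-0.74072476  1.50048471  1.83747491]
2.25 [0.07, -1.06, 1.0] [0.07, -1.05, 1.0]
2.1 [0.08, -1.19, 0.83] [0.15, -2.25, 1.82]
1.95 [0.08, -1.3, 0.64] [0.23, -3.55, 2.46]
1.8 [0.09, -1.38, 0.44] [0.32, -4.94, 2.9]
1.65 [0.09, -1.43, 0.22] [0.41, -6.37, 3.12]
1.5 [0.09, -1.45, 0.01] [0.51, -7.82, 3.13]
1.35 [0.09, -1.44, -0.21] [0.6, -9.25, 2.91]
1.2 [0.09, -1.39, -0.42] [0.69, -10.64, 2.49]
1.05 [0.09, -1.31, -0.63] [0.78, -11.95, 1.86]
0.9 [0.08, -1.2, -0.82] [0.86, -13.15, 1.05]
0.75 [0.07, -1.07, -0.99] [0.93, -14.22, 0.06]
0.6 [0.06, -0.91, -1.13] [0.98, -15.12, -1.07]
0.45 [0.05, -0.73, -1.26] [1.03, -15.85, -2.33]
0.3 [0.03, -0.53, -1.35] [1.07, -16.38, -3.68]
0.15 [0.02, -0.32, -1.42] [1.09, -16.71, -5.1]
0.0 [0.01, -0.11, -1.45] [1.09, -16.81, -6.55]
```

Bar gripped. Now I follow the arc.

>>> drive_tool(translation=[[0.07, -1.05, 1.0], [0.08, -1.19, 0.83], [0.08, -1.3, 0.64], [0.09, -1.38, 0.44], [0.09, -1.43, 0.22], [0.09, -1.45, 0], [0, 0, 0]], rotation=[[0, 0, 0], [0, 0, 0], [0, 0, 0], [0, 0, 0], [0, 0, 0], [0, 0, 0], [0, 0, 0]], fingers=[1, 1, 1, 1, 1, 1, 1])

```text
clock: 29.5
ee_pos: [0.529, 0.1564, 0.1247]
eef_rot: [3.142, 0.003, 0.064]
wrist_force: [3.6, 0.9, -10.9]
grip_width: 0.152
finger_force: 14.9
```

>>> drive_tool(translation=[[0.09, -1.44, -0.4], [0.09, -1.39, -0.5], [0.09, -1.31, -0.63], [0.08, -1.2, -0.82], [0.07, -1.07, -0.99], [0, 0, 0]], rotation=[[0, 0, 0], [0, 0, 0], [0, 0, 0], [0, 0, 0], [0, 0, 0], [0, 0, 0]], fingers=[1, 1, 1, 1, 1, 1])

```text
clock: 30.1
ee_pos: [0.533, 0.0938, 0.0915]
eef_rot: [-3.14, 0.003, 0.066]
wrist_force: [0.6, 1.9, -3.0]
grip_width: 0.157
finger_force: 15.0
```

>>> drive_tool(translation=[[0.06, -0.91, -1.1], [0.05, -0.73, -1.2], [0.03, -0.53, -1.35], [0.02, -0.32, -1.3], [0.01, -0.11, -1.0], [0, 0, 0]], rotation=[[0, 0, 0], [0, 0, 0], [0, 0, 0], [0, 0, 0], [0, 0, 0], [0, 0, 0]], fingers=[1, 1, 1, 1, 1, 1])

```text
clock: 30.7
ee_pos: [0.535, 0.0729, 0.0318]
eef_rot: [-3.133, 0.004, 0.07]
wrist_force: [-1.9, 12.7, -1.4]
grip_width: 0.154
finger_force: 15.0
```

>>> drive_tool(translation=[[0, 0.2, -0.2], [0, 0, -0.2], [0, 0, -0.1], [0, 0, 0]], rotation=[[0, 0, 0], [0, 0, 0], [0, 0, 0], [0, 0, 0]], fingers=[1, 1, 1, 1])

```text
clock: 31.1
ee_pos: [0.5358, 0.073, 0.0289]
eef_rot: [-3.135, 0.002, 0.069]
wrist_force: [-5.5, 8.4, 19.3]
grip_width: 0.153
finger_force: 15.2
```

>>> drive_tool(translation=[[0, 0, -0.2], [0, 0, -0.2], [0, 0, 0]], rotation=[[0, 0, 0], [0, 0, 0], [0, 0, 0]], fingers=[1, 1, 1])

```text
clock: 31.4
ee_pos: [0.5365, 0.0731, 0.0248]
eef_rot: [-3.135, 0.0, 0.069]
wrist_force: [-2.9, 9.0, 16.2]
grip_width: 0.141
finger_force: 13.5
```

>>> drive_tool(translation=[[0, 0, 0], [0, 0, 0], [0, 0, 0], [0, 0, 0], [0, 0, 0], [0, 0, 2], [0, 0, 3], [0, 0, 4], [-1, 0, 4], [-1, 0, 4]], rotation=[[0, 0, 0], [0, 0, 0], [0, 0, 0], [0, 0, 0], [0, 0, 0], [0, 0, 0], [0, 0, 0], [0, 0, 0], [0, 0, 0], [0, 0, 0]], fingers=[0.5, 0.5, 0.5, 0.5, 0.5, 0.5, 0.5, 0.5, 0.5, 0.5])

```text
clock: 32.4
ee_pos: [0.5148, 0.0701, 0.1948]
eef_rot: [-3.141, 0.003, 0.067]
wrist_force: [0.1, 1.0, 0.1]
grip_width: 0.499
finger_force: 0.0
```

```bash
python3 - <<'E'
from h import *
c=eyes.get_calibration("wrist"); im=eyes.snapshot("wrist"); t=eyes.snapshot("top"); s=eyes.snapshot("scene")
mk=cv2.inRange(cv2.cvtColor(im,cv2.COLOR_RGB2HSV),(0,150,60),(6,255,255)); ys,xs=np.nonzero(mk); print(len(xs),xs.min(),xs.max(),ys.min(),ys.max())
L=(.615,.087,.065)
for a in(0,.05,.1): print(a,proj(place(L,[[x,.085-.097*np.cos(a),.045+.097*np.sin(a)] for x in(-.104,-.034)]),c).round(1).tolist())
print("stop gap: green caps",back([b[0] for b in blobs(im,(45,60,50),(75,255,255),40)],.09,c)[:,:2].round(4).tolist())
b=blobs(im,(24,150,80),(32,255,255),20); print(b)
o=np.zeros((600,800,3),np.uint8); o[:300,:400]=cv2.resize(im,(400,300)); o[:300,400:]=cv2.resize(t[110:290,220:460],(400,300)); o[300:,:400]=cv2.resize(t,(400,300)); o[300:,400:]=cv2.resize(s[200:350,190:390],(400,300))
cv2.imwrite("pics/z.png",o[:,:,::-1])
E
```

```text
4952 171 321 110 225
0 [[314.7, 220.8], [315.0, 119.1]]
0.05 [[314.6, 222.6], [314.8, 119.4]]
0.1 [[314.0, 224.5], [314.3, 119.7]]Traceback (most recent call last):
  File "<stdin>", line 6, in <module>
  File "h.py", line 9, in back
    uv=np.atleast_2d(np.array(uv,float)); d=np.c_[uv,np.ones(len(uv))]@np.linalg.inv(c["mtx"]).T@R.from_euler("xyz",c["orientation"]).as_matrix().T
                                            ~~~~~~~~~~~~~~~~~~~~~~~~~~^~~~~~~~~~~~~~~~~~~~~~~~~~
ValueError: matmul: Input operand 1 has a mismatch in its core dimension 0, with gufunc signature (n?,k),(k,m?)->(n?,m?) (size 3 is different from 1)
```

```bash
python3 - <<'E'
from h import *
im=eyes.snapshot("wrist"); t=eyes.snapshot("top"); s=eyes.snapshot("scene")
o=np.zeros((600,800,3),np.uint8); o[:300,:400]=cv2.resize(im,(400,300)); o[:300,400:]=cv2.resize(t[110:290,220:460],(400,300)); o[300:,:400]=cv2.resize(t,(400,300)); o[300:,400:]=cv2.resize(s[200:350,190:390],(400,300))
cv2.imwrite("pics/z.png",o[:,:,::-1])
to([np.pi,0,.066],place((.615,.087,.065),[[-.079,-.012,.09]])[0])
E
```

```text
rot [-0.0009 -0.0038 -0.0015] cm [  2.22  -0.09 -10.26] q [-1.01  0.62  1.1   1.96 -0.67  0.98 -1.09]
```

View pics/z.png

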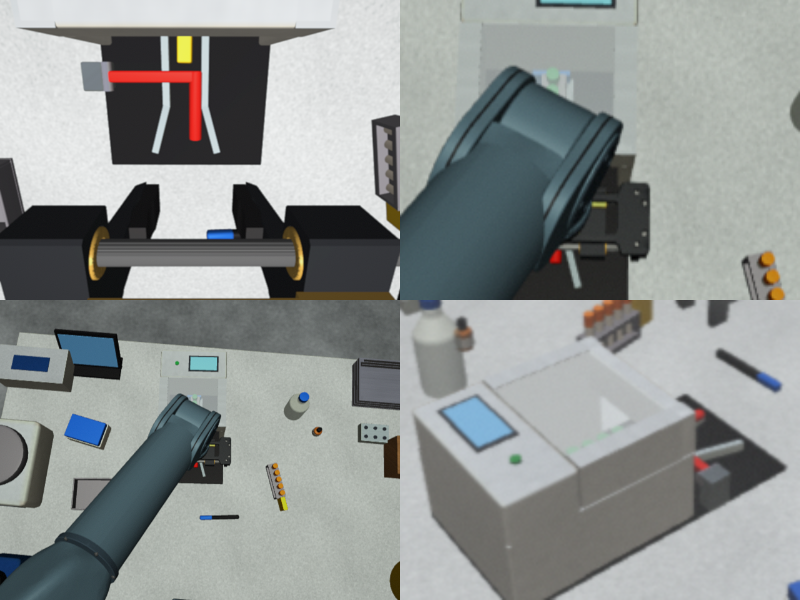

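The wrist view shows the lever lying across the lane behind the yellow handle, with the rack under the cover, and the bystanders unmoved. To confirm the lever is at its end of travel, I press it lightly from above with the fingers shut.

>>> drive_tool(translation=[[1.1, 0, -2], [1.1, 0, -2.5], [0, 0, -2.5], [0, 0, -2], [0, 0, -2], [0, 0, -1.5], [0, 0, 0]], rotation=[[0, 0, 0], [0, 0, 0], [0, 0, 0], [0, 0, 0], [0, 0, 0], [0, 0, 0], [0, 0, 0]], fingers=[1, 1, 1, 1, 1, 1, 1])

```text
clock: 33.4
ee_pos: [0.5355, 0.0702, 0.0661]
eef_rot: [-3.141, 0.007, 0.067]
wrist_force: [-0.3, -0.3, -0.1]
grip_width: 0.004
finger_force: 0.0
```

>>> drive_tool(translation=[[0, 0, -0.4], [0, 0, -0.3], [0, 0, -0.2], [0, 0, 0]], rotation=[[0, 0, 0], [0, 0, 0], [0, 0, 0], [0, 0, 0]], fingers=[1, 1, 1, 1])

```text
clock: 33.8
ee_pos: [0.5374, 0.0708, 0.0597]
eef_rot: [-3.14, 0.002, 0.067]
wrist_force: [-0.0, -0.2, 0.5]
grip_width: 0.005
finger_force: 0.0
```

>>> drive_tool(translation=[[0, 0, -0.3], [0, 0, -0.2], [0, 0, -0.2], [0, 0, 0]], rotation=[[0, 0, 0], [0, 0, 0], [0, 0, 0], [0, 0, 0]], fingers=[1, 1, 1, 1])

```text
clock: 34.2
ee_pos: [0.5373, 0.0706, 0.0525]
eef_rot: [-3.14, 0.002, 0.067]
wrist_force: [0.1, 0.9, 0.4]
grip_width: 0.003
finger_force: 0.4
```

>>> drive_tool(translation=[[0, 0, -0.2], [0, 0, -0.1], [0, 0, 0]], rotation=[[0, 0, 0], [0, 0, 0], [0, 0, 0]], fingers=[1, 1, 1])

```text
clock: 34.5
ee_pos: [0.5376, 0.0706, 0.0514]
eef_rot: [-3.138, 0.002, 0.067]
wrist_force: [-6.9, 0.6, 25.7]
grip_width: 0.007
finger_force: 12.6
```

The contact is stiff at z = 51.5 mm, the expected bar top at angle 0 (52 mm), so the lever is fully closed. Now I lift clear.

>>> drive_tool(translation=[[0, 0, 1], [0, 0, 3], [0, 0, 4], [-1, 0, 4], [-1, 0, 4], [0, 0, 0], [0, 0, 0]], rotation=[[0, 0, 0], [0, 0, 0], [0, 0, 0], [0, 0, 0], [0, 0, 0], [0, 0, 0], [0, 0, 0]], fingers=[1, 1, 1, 1, 1, 1, 1])

```text
clock: 35.2
ee_pos: [0.5174, 0.0711, 0.21]
eef_rot: [-3.139, 0.001, 0.068]
wrist_force: [-0.9, 0.5, -0.6]
grip_width: 0.005
finger_force: 0.0
```

```bash
python3 - <<'E'
from h import *
print(ctrl.state()["wrist_force"],ctrl.state()["ee_pos"]); print(ctrl.finish_job())
E
```

```text
[-0.93830005  0.48122345 -0.56939292] [0.51740389 0.07108153 0.20995712]
the job is handed in; nothing more can be done
None
```

The green rack is home against the end stop with the red lever closed behind it, and the job was handed in at about 35 s. On the way the rack bumped the cover's edge and turned in the grip, so I set it down on free bench (nose about 10° low) and regrasped it; the orange rack and the rest looked unmoved in the last picture.

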